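# Clamp the capsule plate with the thumbscrew

## Task

Slide the capsule plate fully home against the back stop of its fixture, under the clamp bridge. Then turn the knurled thumbscrew on the bridge clockwise until its foot seats on the plate and the resistance has clearly risen: snug, but not forced. Let go, and leave everything else where it stands.

Things in the scene. Friction and masses are not known exactly. Their poses are not given: they have to be found in the camera images.
- fixture: aluminium clamping fixture, fixed to the bench: base 185 x 150 x 14 mm (x -125 to +60, y +-75), two side rails along x (y +-44 to +-54, top at z 22). Origin on the bench right under the thumbscrew's axis; z up; +x is the way the plate slides home. Numbers in mm in this frame.
- stop (a point): middle of the face of the steel back stop, a bar across the fixture's far end at fixture x = +45 mm; the bar's top is 30 mm above the bench, this point 22 mm
- bridge (a point): top of the steel clamp bridge's crossbar, in its middle, on the screw's axis, 64 mm above the bench. Bridge: 26 mm along x, y +-70 mm, posts at y +-56 to +-70 mm, crossbar underside 52 mm above the bench; a brass collar 22 mm across rises 4 mm above the crossbar round the screw
- screw: thumbscrew in the middle of the bridge: plain knurled round steel head, 38 mm across, 26 mm tall, on a 9 mm shank. Origin at the head's centre on the axis, 96 to 97 mm above the bench at the start; z up; axes turn with the shank, which the head drives through a stiff torsion spring (2.5 N m per rad). Clockwise from above tightens: down 1.5 mm per rad. A 36 mm round foot is under the bridge. The shank stays where left.
- thread (a point): point on the screw's axis inside the crossbar, 58 mm above the bench. How the screw feels: at first the foot is 1.5 to 6 mm above the plate (1 to 4 rad), different each time and not measured. Free running takes at most 0.06 N m. Once it touches, torque and push climb by about 0.6 N m and 50 N per rad of the head: 0.05 N m above free running a mere touch, 0.15 to 0.25 (12 to 22 N) snug, over 0.4 (35 N) forced.
- plate: loose aluminium capsule plate with rows of white capsules, 130 (x) x 84 (y) x 10 mm, about 0.33 kg, sliding with 2 to 4 N, between the fixture's rails with 2 mm play each side and pulled back 20 to 45 mm towards the fixture's open end (-x of the fixture). Origin at the centre of its underside, axes as the fixture's; home is its far edge against the back stop, with its origin at fixture x = -20 mm (within 3 mm).
- rib (a point): centre of the upright push rib that stands across the plate's near end: 10 mm thick (x), 44 mm wide (y), 30 mm tall, from 10 to 40 mm above the plate's underside. This point is 60 mm towards -x from the plate's origin and 25 mm above its underside (39 mm above the bench). Push its near face, or pinch it across its width.
- jar_a: bystander, leave alone: squat white plastic jar with lid, 58 mm across, 40 mm tall; origin at the centre of its underside
- jar_b: bystander, leave alone: white plastic jar with lid, 48 mm across, 52 mm tall; origin at the centre of its underside
- dish: bystander, leave alone: small open steel bowl, 90 mm across, 35 mm tall; origin at the centre of its underside
- weight: bystander, leave alone: steel knobbed weight, 40 mm across, 50 mm tall; origin at the centre of its underside
- tamper: bystander, leave alone: small aluminium hand tamper standing on its 44 mm disc, 55 mm tall; origin at the centre of its underside
- spare_screw: bystander, leave alone: a spare loose thumbscrew standing on its head beside the fixture, head 38 mm across, 50 mm tall; not the one to turn; origin at the centre of its underside
- spare_plate: bystander, leave alone: small flat aluminium plate with holes, 70 x 50 x 8 mm; origin at the centre of its underside
There are look-alikes about, which are no part of the job. What is shaped like the plate but turquoise or yellow is not meant. Leave any purple look-alike of the fixture alone.

How it is judged (in metres and radians):
On the way, in this order (a step that is already met when the one before it is completed fails the run):
1. the plate is home against the back stop (x of plate in the frame of fixture between -0.023 and -0.017 m and z of plate in the frame of fixture below 0.0165 m and angle between plate's own z axis and vertical below 0.05 rad), for 0.2 s.
2. the screw's foot has seated on the plate (contact force between screw and plate above 6 N), for 0.2 s.
At the end, for the whole second after the job is handed in: The plate lies flat in the fixture, home against the back stop (within 3 mm), and is held down by the thumbscrew's foot with 6 to 35 N, at rest and let go (all of step 1 and contact force between screw and plate between 6 and 35 N and angular speed of screw below 0.1 rad/s and linear speed of plate below 0.01 m/s); the robot touches nothing.
It fails at once if the screw is forced: its foot presses on the plate with more than 45 N (contact force between screw and plate above 45 N).
It fails at once if a bystander is moved by more than 30 mm (distance of any of jar_a, jar_b, dish, weight, tamper, spare_screw, spare_plate from where it was at the start of the episode above 0.03 m).
It also fails if it takes over 72 s, if anything falls off the work surface, if the arm or the gripper's body presses on something with over 40 N, if the wrist force passes 120 N, or if a joint passes its speed limit or range.

## Robot

A 6-joint arm with a two-finger parallel gripper is mounted at the origin on the work surface. World frame = base frame: x ahead of the robot, y to its left, z up, the work surface at z = 0. Lengths are in m, angles in degrees, forces in N, time in s.
With the tool pointing down it reaches from about 0.275 to 0.775 m from the base axis. Payload 14.6 kg.
Tool frame: the origin (TCP) lies at the very end of the fingers, on their centre line; the grasp point (between the pads) lies env.hold_point_z behind it (env.hold_point_z is the distance from the TCP to the grasp point, in m); z points along the fingers, y is the direction in which the jaws open and shut (so a half turn about z gives the same grasp; the last joint's range is limited). The gripper opens to 85 mm and grips with 20 to 120 N. Pads are 22 mm wide; open, the fingers measure 114 mm over their backs; the gripper's body (76 mm by 85 mm) begins 54 mm behind the grasp point. The pads swing forward as they close: fully open they stand 13 mm farther back than shut.
Start: joints at [62.664, 15.075, -2.767, 72.158, 0, 81.102], TCP at [0.166, 0.498, 0.231] pointing down, gripper open.
Joint ranges: [-151.79, 151.79], [-50.71, 97.33], [-67.44, 78.34], [-121.81, 120.89], [-77.56, 73.72], [-180, 180]. Speed limits (degrees/s): [108.29, 108.29, 147.25, 159.86, 180, 180].

## Interface

Orientations are given as a 3x3 rotation matrix whose columns are the frame's x, y, z axes.
In Python, from bench import env, read_camera, calibration gives the robot as it stands.
- The arm moves only by the tool send_rows, never from a script. Its argument "targets" is a list of rows, each a list of 6 numbers: the shift along the tool's x, y, z in mm, then the turn, a rotation vector about the tool's x, y, z in degrees. A call has 1 to 10 rows; each row shifts and turns the pose as measured when the row begins, along the tool's axes as they then stand; what a row does not reach is not made up. A row lasts 1/12 s, in which the tool goes at most 41.7 mm and 7.16 degrees, less where a joint would pass 70% of its speed; a pose out of reach is approached as far as the arm can. A call with a gripper value outside its range is refused whole. "grip" is the closure, from 0 (fully open) to 1 (shut), set as the call begins (left out, the last holds). The fingers move at their own pace and stop on an object; "force" is the grip in N (left out, the last holds). Time passes only in rows, so rows that do not move let the fingers close. It gives the time, the measured TCP pose, the force and the opening at its end, in the units of the state.
- env.sense(): the state, without advancing time (a new reading comes with each control period).
- read_camera(name): name is "scene" or "top" or "wrist"; returns (picture, depth): 480x640x3 uint8, red, green, blue; 480x640 float32, m along the optical axis (not along the pixel's ray), 0 where there is no reading.
- calibration(name): a dict with "K" (3x3 intrinsics, pixels), "rvec" (rotation vector, rad) and "tvec" (3), from world to camera coordinates, as OpenCV has them. Camera axes: x right, y down, z forward; pixel columns grow to the right and rows downward; lengths in m; the calibration is good to about 2 mm. A picture is of the moment at which its call begins: read the wrist's pose just before it. calibration takes no time and is no camera call; for the wrist camera it gives the pose at the moment of the call.
- env.hand_in(): hands the job in, once; it reports no verdict.
The state is a dict: "time_s": time; "q": joint angles; "dq": joint speeds; "joint_efforts": joint torques, N m; "tcp_pos": TCP position; "eef_rot": TCP orientation; "force": force on the tool from outside, world axes, zero at the start; "torque": the same for the moment, N m; "gripper_width": finger opening in m.
Only numpy, scipy, OpenCV 4.12 (cv2) and the standard library are available. Lean on these libraries where they do the work, as an engineer would, in place of code of your own. Each camera call takes 0.05 s, during which the arm holds its last target.

## Working session

There is one attempt and no reset: what is moved stays moved. The work goes in short steps, Python scripts to look and compute and a tool call to move; the robot and the scene stay as the last step left them, time stands still between calls to the robot, and variables do not carry over. Pictures are saved under pics/ and viewed, and the job is handed in when it is done.

Besides the shell and the picture viewer there is one more tool, called after ">>>" as a command line: name --pt "numbers of a row" for each row, then --argument value for the rest. send_rows: Moves the arm, as the interface text tells. Its arguments: {"type":"object","properties":{"targets":{"type":"array","items":{"type":"array","items":{"type":"number"}}},"grip":{"type":"number"},"force":{"type":"number"}},"required":["targets"]}

```bash
mkdir -p pics; python3 - <<'E'
from bench import env, read_camera, calibration
import cv2
print(env.sense(), env.hold_point_z)
for n in ("scene","top","wrist"):
    c=calibration(n); p,d=read_camera(n)
    cv2.imwrite(f"pics/{n}0.png",p[:,:,::-1]); 
    import numpy as np; np.savez(f"pics/{n}0.npz",p=p,d=d,**c); print(n,c)
E
```

```text
{'time_s': 0.0, 'q': array([ 6.26643790e+01,  1.50983626e+01, -2.80416586e+00,  7.21584874e+01,
       -1.31742836e-03,  8.11006290e+01]), 'dq': array([ 0.02925326,  0.06854879,  0.06115141,  0.0749956 , -0.05193575,
        0.03754189]), 'joint_efforts': array([ 1.52254062e-03, -6.37611222e+01,  3.84566581e+01,  1.36799112e-02,
       -1.23980190e-04,  2.50047901e-05]), 'tcp_pos': array([0.16592347, 0.49779528, 0.23082679]), 'eef_rot': array([[-9.48676087e-01,  3.16249053e-01, -4.68590936e-04],
       [ 3.16249368e-01,  9.48675615e-01, -9.56567743e-04],
       [ 1.42027152e-04, -1.05566453e-03, -9.99999433e-01]]), 'force': array([ 0.01991843, -0.23148044,  0.40161796]), 'torque': array([ 0.0339742 ,  0.01510011, -0.03453658]), 'gripper_width': 0.08549725319851846} 0.0187
scene {'K': array([[461.19334521,   0.        , 319.05518831],
       [  0.        , 461.19334521, 241.55400223],
       [  0.        ,   0.        ,   1.        ]]), 'rvec': array([ 1.08875719,  2.21327286, -1.20019671]), 'tvec': array([ 0.33880884, -0.1481999 ,  1.34809645])}
top {'K': array([[461.36827035,   0.        , 307.88996438],
       [  0.        , 461.36827035, 242.67397716],
       [  0.        ,   0.        ,   1.        ]]), 'rvec': array([ 2.16516353, -2.22141805,  0.05006446]), 'tvec': array([-0.0020473 ,  0.51354532,  1.28344115])}
wrist {'K': array([[333.87772135,   0.        , 315.66154841],
       [  0.        , 333.87772135, 237.19788322],
       [  0.        ,   0.        ,   1.        ]]), 'rvec': array([-2.3457313 , -1.69229613, -0.25207486]), 'tvec': array([-0.52492651, -0.03773881,  0.37861294])}
```

View pics/scene0.png

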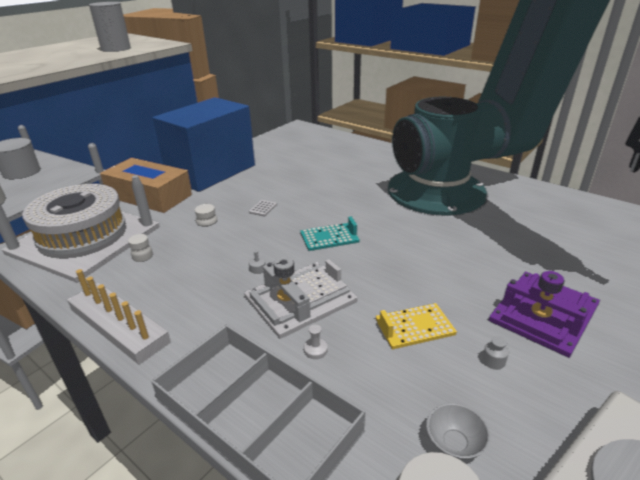

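View pics/top0.png

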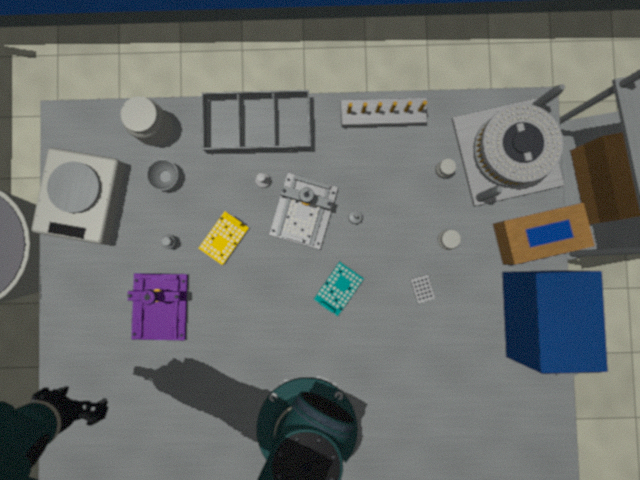

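View pics/wrist0.png

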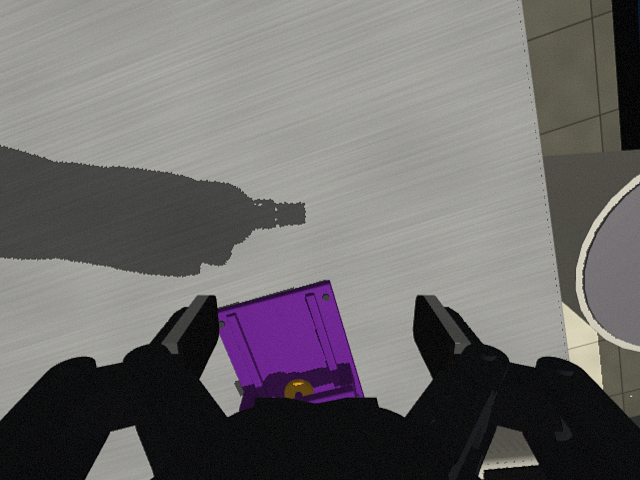

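The scene and top views show the grey fixture at top (303,210), the purple look-alike at (160,307), and the yellow (224,237) and turquoise (340,288) plates. The grey one, with a white capsule plate and a bridge, fits the description. I'll enlarge it to confirm.

```bash
cat > h.py <<'E'
import numpy as np, cv2
def load(n): return np.load(f"pics/{n}.npz")
def pose(c):
    R,_=cv2.Rodrigues(c["rvec"]); return R,c["tvec"]
def ray(c,uv,z):
    R,t=pose(c); d=R.T@np.linalg.inv(c["K"])@np.array([uv[0],uv[1],1.]); o=-R.T@t
    return o+d*(z-o[2])/d[2]
def cloud(c):
    d=c["d"]; v,u=np.mgrid[:480,:640]; K=c["K"]
    P=np.stack([(u-K[0,2])/K[0,0]*d,(v-K[1,2])/K[1,1]*d,d],-1)
    R,t=pose(c); return (P-t)@R
E
python3 - <<'E'
from h import *
c=load("top0"); p=c["p"]
cv2.imwrite("pics/crop1.png",cv2.resize(p[160:260,240:380,::-1],None,fx=5.7,fy=5.7,interpolation=cv2.INTER_CUBIC))
W=cloud(c)
for uv in [(303,210),(307,194)]: print(ray(c,uv,0.014),W[uv[1],uv[0]])
c=load("scene0");p=c["p"]
cv2.imwrite("pics/crop2.png",cv2.resize(p[225:365,230:370,::-1],None,fx=4.2,fy=4.2,interpolation=cv2.INTER_CUBIC))
E
```

```text
[ 0.60578319 -0.00379705  0.014     ] [ 0.6043358  -0.00395175  0.02585229]
[ 0.65085583 -0.01621791  0.014     ] [ 0.63588783 -0.01654701  0.10936213]
```

View pics/crop1.png

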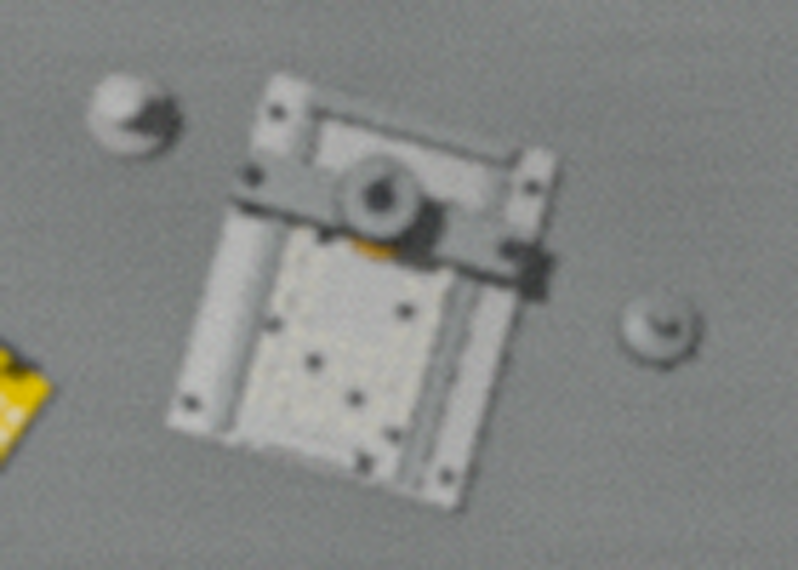

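View pics/crop2.png

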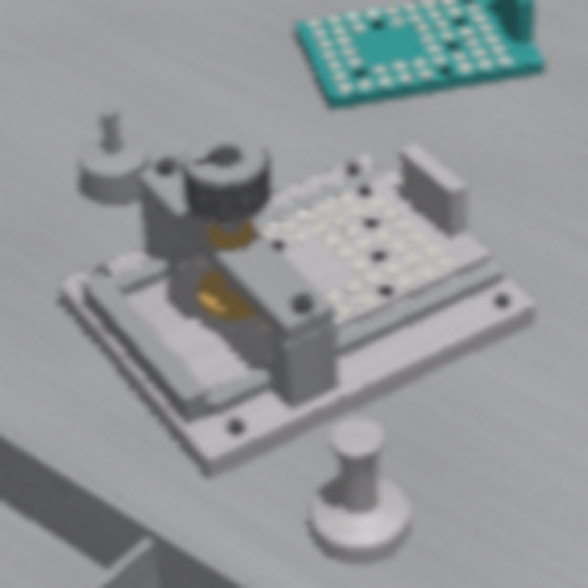

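The enlarged crops confirm the grey fixture with its bridge and knurled head (crop1 head at about 380,198). The white-capsule plate's rib is at the near end. The spare screw and tamper stand on either side of it.

```bash
python3 - <<'E'
from h import *
for n,box in (("top0",(165,255,260,345)),("scene0",(250,335,240,365))):
    c=load(n); W=cloud(c); m=np.zeros((480,640),bool); m[box[0]:box[1],box[2]:box[3]]=1
    m&=(c["d"]>0); P=W[m]
    P=P[(abs(P[:,0]-.62)<.14)&(abs(P[:,1]+.01)<.13)]
    h=P[P[:,2]>.1]; 
    print(n,"head",len(h),h.mean(0),h.min(0),h.max(0), "circ",cv2.minEnclosingCircle((h[:,:2]*1000).astype(np.float32)))
    b=P[(P[:,2]>.009)]; r=cv2.minAreaRect((b[:,:2]*1000).astype(np.float32)); print("base",r,cv2.boxPoints(r).tolist())
    rb=P[(P[:,2]>.042)&(P[:,2]<.06)&(P[:,0]<.58)]; print("rib",len(rb),rb.mean(0) if len(rb) else 0, cv2.minAreaRect((rb[:,:2]*1000).astype(np.float32)) if len(rb)>3 else 0)
E
```

```text
top0 head 176 [ 0.63509365 -0.01312295  0.10766001] [ 0.6159735  -0.03230488  0.10052947] [0.65523809 0.0045809  0.11546217] circ ((635.8036499023438, -12.765850067138672), 19.890085220336914)
base ((615.7643432617188, 29.913070678710938), (219.30865478515625, 185.0906982421875), 72.22391510009766) [[494.16015625, -46.25212097167969], [670.4140625, -102.75991821289062], [737.3685302734375, 106.07826232910156], [561.1146240234375, 162.5860595703125]]
rib 62 [0.52530352 0.02213029 0.05268603] ((525.4359130859375, 22.01675796508789), (43.21185302734375, 10.051393508911133), 72.81153869628906)
scene0 head 261 [ 0.63937873 -0.01035509  0.10830024] [ 0.61635278 -0.03358655  0.10037524] [0.65579196 0.00583028 0.11302182] circ ((636.1812744140625, -13.51113510131836), 20.879919052124023)
base ((607.0955200195312, -0.0059051513671875), (283.5193786621094, 185.93251037597656), 72.71263122558594) [[476.20294189453125, -107.73552703857422], [653.7362670898438, -162.988037109375], [737.9880981445312, 107.72371673583984], [560.4547729492188, 162.97622680664062]]
rib 128 [0.52813168 0.0240249  0.05092681] ((526.0938110351562, 22.01714324951172), (46.58505630493164, 11.723077774047852), 74.25222778320312)
```

The two views agree:

| Item | Measured | Check |
|---|---|---|
| Head axis | (0.6355, -0.013), top about 0.109 m | Matches the given height |
| Rib | (0.5255, 0.022), top 0.053 m | About 43 x 10 mm, as described |
| Fixture yaw | About -17.6° | Rib at fixture x ≈ -115, so the slide is about 35 mm, within 20–45 |

Next I move above the rib's near side.

```bash
cat >> h.py <<'E'
def fix(a,b,yaw=np.radians(-17.6),o=(0.6355,-0.013)):
    c,s=np.cos(yaw),np.sin(yaw); return np.array([o[0]+c*a-s*b,o[1]+s*a+c*b])
def goal(xyz,yaw=None):
    from bench import env
    s=env.sense(); R=s["eef_rot"]; d=R.T@(np.array(xyz)-s["tcp_pos"])*1000
    y=np.degrees(np.arctan2(R[1,0],R[0,0]))
    print("tool mm",d.round(1),"len",np.linalg.norm(d).round(1),"yaw now",y.round(2),"rz needed",None if yaw is None else round((y-yaw+180)%360-180,2),"tilt",R[:,2].round(4))
E
python3 - <<'E'
from h import *
p=fix(-.150,0); print(p); goal([*p,.2],162.4)
E
```

```text
[0.4925214  0.03235548]
tool mm [-457.  -338.3   31.1] len 569.5 yaw now 161.56 rz needed -0.84 tilt [-4.e-04 -7.e-04 -1.e+00]
```

>>> send_rows --pt "-30 -22 2 0 0 0" --pt "-30 -22 2 0 0 0" --pt "-30 -22 2 0 0 0" --pt "-30 -22 2 0 0 0" --pt "-30 -22 2 0 0 0" --pt "-30 -22 2 0 0 0" --pt "-30 -22 2 0 0 0" --pt "-30 -22 2 0 0 0" --pt "-30 -22 2 0 0 -0.4" --pt "-30 -22 2 0 0 -0.4" --grip 1

```text
time_s: 0.98
tcp_pos: [0.3853, 0.1863, 0.2084]
eef_rot: [[-0.957, 0.291, -0.002], [0.291, 0.957, -0.0], [0.001, -0.001, -1.0]]
force: [1.7, 0.2, 0.2]
gripper_width: 0.0001
```

```bash
python3 - <<'E'
from h import *
p=fix(-.150,0); goal([*p,.2],162.4)
E
```

```text
tool mm [-147.5 -116.     8.3] len 187.8 yaw now 163.05 rz needed 0.65 tilt [-1.5e-03 -5.0e-04 -1.0e+00]
```

>>> send_rows --pt "-30 -24 2 0 0 0" --pt "-30 -24 2 0 0 0" --pt "-30 -24 2 0 0 0" --pt "-30 -24 2 0 0 0.3" --pt "-20 -14 0 0 0 0.3" --pt "0 0 0 0 0 0"

```text
time_s: 1.48
tcp_pos: [0.4931, 0.026, 0.1988]
eef_rot: [[-0.952, 0.307, -0.001], [0.307, 0.952, -0.001], [0.001, -0.001, -1.0]]
force: [-0.2, 0.1, -0.3]
gripper_width: -0.0002
```

```bash
python3 - <<'E'
from h import *
from bench import read_camera, calibration, env
p=fix(-.150,0); goal([*p,.2],162.4)
c=calibration("wrist"); p,d=read_camera("wrist"); cv2.imwrite("pics/w1.png",p[:,:,::-1]); np.savez("pics/w1.npz",p=p,d=d,**c)
E
```

```text
tool mm [ 2.5  5.9 -1.2] len 6.5 yaw now 162.13 rz needed -0.27 tilt [-0.0013 -0.0011 -1.    ]
```

View pics/w1.png

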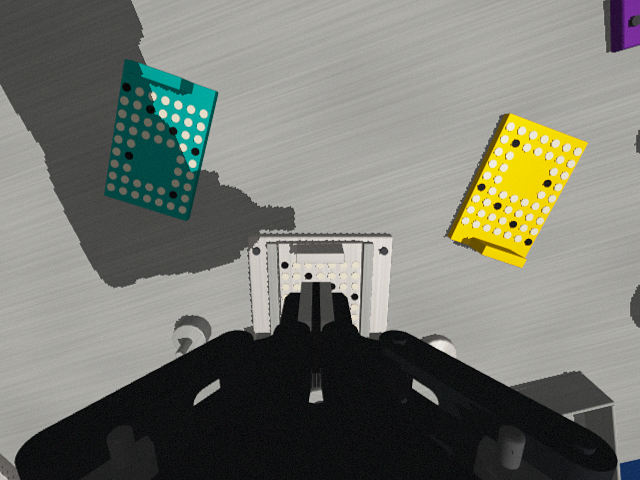

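The wrist view shows the fixture's near end: edge at row 235, holes at (256,251) and (384,251), rib at about (320,258). I'll use it to refine the rib position and the yaw.

```bash
python3 - <<'E'
from h import *
c=load("w1"); W=cloud(c); m=np.zeros((480,640),bool); m[225:300,240:400]=1
P=W[m&(c["d"]>0)]
rb=P[(P[:,2]>.042)&(P[:,2]<.062)&(P[:,0]>.49)]; print(len(rb),rb.mean(0),cv2.minAreaRect((rb[:,:2]*1000).astype(np.float32)))
# holes
a=ray(c,(256,251),.014);b=ray(c,(384,251),.014);print(a,b,np.linalg.norm(a-b),np.degrees(np.arctan2(*(a-b)[[1,0]]))-90)
# base near edge: for columns, top row where height>8mm
pts=[]
for u in range(268,385,4):
    col=W[225:250,u]; ok=np.where(col[:,2]>.008)[0]
    if len(ok): pts.append(ray(c,(u,225+ok[0]-.5),.014)[:2])
pts=np.array(pts); k=np.polyfit(pts[:,1],pts[:,0],1); print("edge slope yaw",np.degrees(np.arctan(-k[0])), pts.mean(0))
for o in (pts.mean(0),rb.mean(0)[:2],(a+b)[:2]/2):
    d=np.array(o)-[.6355,-.013]; y=np.radians(-17.6); print(d@[np.cos(y),np.sin(y)],d@[-np.sin(y),np.cos(y)])
E
```

```text
676 [0.52445992 0.01998595 0.05246226] ((525.5422973632812, 19.496078491210938), (43.68022155761719, 10.43000316619873), 72.45405578613281)
[ 0.51213203 -0.0451545   0.014     ] [0.55279341 0.08136936 0.014     ] 0.1328970844265035 -197.81601746904062
edge slope yaw -18.267127900674378 [0.51783193 0.02919445]
-0.12491844091542362 0.004640076103310873
-0.11581632539939285 -0.0021332765376704684
-0.10762012271193257 -0.0015040597684132361
```

```bash
python3 - <<'E'
from h import *
p=fix(-.148,-.001); goal([*p,.030],162.4)
E
```

```text
tool mm [ -1.4   4.3 168.7] len 168.7 yaw now 162.15 rz needed -0.25 tilt [-2.2e-03 -7.0e-04 -1.0e+00]
```

>>> send_rows --pt "0 2 35 0 0 -0.2" --pt "0 2 35 0 0 0" --pt "0 0 35 0 0 0" --pt "0 0 33 0 0 0" --pt "0 0 20 0 0 0" --pt "0 0 7 0 0 0" --pt "0 0 0 0 0 0"

```text
time_s: 2.12
tcp_pos: [0.4901, 0.0359, 0.0293]
eef_rot: [[-0.954, 0.3, 0.0], [0.3, 0.954, 0.0], [-0.0, 0.0, -1.0]]
force: [-0.5, 0.1, 1.3]
gripper_width: 0.0001
```

```bash
python3 - <<'E'
from h import *
from bench import env
p=fix(-.148,-.001); goal([*p,.030],162.4); print(env.sense()["force"])
p=fix(-.096,-.001); goal([*p,.030],162.4)
E
```

```text
tool mm [-5.4 -3.6 -0.7] len 6.5 yaw now 162.55 rz needed 0.15 tilt [ 4.e-04  3.e-04 -1.e+00]
[-0.49987686  0.09911704  1.251244  ]
tool mm [-57.4  -3.7  -0.7] len 57.5 yaw now 162.55 rz needed 0.15 tilt [ 4.e-04  3.e-04 -1.e+00]
```

Correcting the lateral offset, then advancing: 57 mm to go, most of it quick and the rest slow.

>>> send_rows --pt "-3 -2 0 0 0 0" --pt "-4 -2 0 0 0 0" --pt "-4 0 0 0 0 0" --pt "-4 0 0 0 0 0" --pt "-4 0 0 0 0 0" --pt "-4 0 0 0 0 0"

```text
time_s: 2.62
tcp_pos: [0.5146, 0.0252, 0.0348]
eef_rot: [[-0.954, 0.298, 0.007], [0.298, 0.955, -0.0], [-0.006, 0.002, -1.0]]
force: [-1.4, 1.2, -1.1]
gripper_width: 0.0004
```

```bash
python3 - <<'E'
from h import *
from bench import env
p=fix(-.096,-.001); goal([*p,.030],162.4); print(env.sense()["force"])
E
```

```text
tool mm [-30.7  -1.    5. ] len 31.1 yaw now 162.65 rz needed 0.25 tilt [ 6.7e-03 -1.0e-04 -1.0e+00]
[-1.40706355  1.20869481 -1.13377349]
```

>>> send_rows --pt "-4 0 1.5 0 -0.2 0.1" --pt "-4 0 1.5 0 -0.2 0.1" --pt "-4 0 1.0 0 0 0" --pt "-4 0 0.5 0 0 0" --pt "-4 0 0 0 0 0"

```text
time_s: 3.03
tcp_pos: [0.5344, 0.0189, 0.0303]
eef_rot: [[-0.953, 0.302, 0.012], [0.302, 0.953, -0.001], [-0.012, 0.002, -1.0]]
force: [-4.3, 1.8, 3.3]
gripper_width: 0.0001
```

```bash
python3 - <<'E'
from h import *
from bench import env
p=fix(-.096,-.001); goal([*p,.030],162.4); print(env.sense()["force"])
E
```

```text
tool mm [-10.   -0.8   0.4] len 10.1 yaw now 162.42 rz needed 0.02 tilt [ 0.0117 -0.0015 -0.9999]
[-4.2583684   1.79510949  3.31577767]
```

>>> send_rows --pt "-3 0 0 0 0.3 0" --pt "-2 0 0 0 0.3 0" --pt "-1.5 0 0 0 0.1 0"

```text
time_s: 3.28
tcp_pos: [0.5413, 0.0166, 0.0302]
eef_rot: [[-0.953, 0.302, -0.002], [0.302, 0.953, 0.003], [0.002, 0.002, -1.0]]
force: [-4.4, 1.0, 3.6]
gripper_width: 0.0001
```

```bash
python3 - <<'E'
from h import *
from bench import env
p=fix(-.096,-.001); goal([*p,.030],162.4); print(env.sense()["force"])
E
```

```text
tool mm [-2.7 -0.7  0.2] len 2.8 yaw now 162.42 rz needed 0.02 tilt [-0.0017  0.0026 -1.    ]
[-4.42539153  1.01976635  3.61509312]
```

>>> send_rows --pt "-1.5 0 0 0 0 0" --pt "-1.5 0 0 0 0 0"

```text
time_s: 3.45
tcp_pos: [0.5445, 0.0156, 0.0301]
eef_rot: [[-0.953, 0.302, -0.002], [0.302, 0.953, 0.003], [0.003, 0.002, -1.0]]
force: [-4.6, 0.5, 4.1]
gripper_width: 0.0001
```

>>> send_rows --pt "-1.5 0 0 0 0 0" --pt "-1.5 0 0 0 0 0"

```text
time_s: 3.62
tcp_pos: [0.5458, 0.0151, 0.0299]
eef_rot: [[-0.953, 0.302, -0.006], [0.302, 0.953, 0.004], [0.007, 0.002, -1.0]]
force: [-16.8, 6.4, 13.6]
gripper_width: -0.0004
```

>>> send_rows --pt "-1.5 0 0 0 0 0" --pt "-1.5 0 0 0 0 0"

```text
time_s: 3.78
tcp_pos: [0.5456, 0.0151, 0.0295]
eef_rot: [[-0.953, 0.301, -0.011], [0.301, 0.954, 0.005], [0.012, 0.002, -1.0]]
force: [-10.7, 3.7, 8.9]
gripper_width: 0.0002
```

The force jumped to about 17 N with the motion stopped at fixture x ≈ -94 (predicted -96), so the plate is at the stop. I'll back off, rise and check.

>>> send_rows --pt "3 0 0 0 0.3 0" --pt "8 0 0 0 0.3 0" --pt "15 0 0 0 0 0" --pt "15 0 -20 0 0 0" --pt "0 0 -40 0 0 0" --pt "0 0 -40 0 0 0" --pt "0 0 -40 0 0 0" --pt "0 0 -10 0 0 0" --pt "0 0 0 0 0 0" --grip 0

```text
time_s: 4.53
tcp_pos: [0.507, 0.0267, 0.1861]
eef_rot: [[-0.953, 0.302, -0.019], [0.302, 0.953, 0.007], [0.02, 0.001, -1.0]]
force: [0.5, -1.0, -1.4]
gripper_width: 0.0849
```

```bash
python3 - <<'E'
from h import *
from bench import read_camera, calibration, env
print(env.sense()["q"].round(1))
for n in ("wrist","top","scene"):
    c=calibration(n); p,d=read_camera(n); cv2.imwrite(f"pics/{n}2.png",p[:,:,::-1]); np.savez(f"pics/{n}2.npz",p=p,d=d,**c)
    W=cloud(dict(c,d=d)); m=d>0
    x=W[...,0]-.6355; y=W[...,1]+.013; a=np.radians(-17.6); fx=x*np.cos(a)+y*np.sin(a); fy=-x*np.sin(a)+y*np.cos(a)
    rb=m&(W[...,2]>.042)&(W[...,2]<.062)&(fx>-.125)&(fx<-.03)&(abs(fy)<.035)
    if rb.sum()>5: print(n,rb.sum(),fx[rb].mean(),fy[rb].mean(),W[rb].mean(0), cv2.minAreaRect((W[rb][:,:2]*1000).astype(np.float32)))
    hd=m&(W[...,2]>.1)&(W[...,2]<.12)&(abs(fx)<.03)&(abs(fy)<.03)
    if hd.sum()>20: print(" head",hd.sum(),cv2.minEnclosingCircle((W[hd][:,:2]*1000).astype(np.float32)),np.median(W[hd],0))
E
```

```text
[-6.3 15.2 -9.7 66.2  0.3 11.2]
wrist 735 -0.07994103438095257 -0.0020576554261850714 [0.55867878 0.00921042 0.05216192] ((559.9236450195312, 8.906150817871094), (43.76842498779297, 10.536955833435059), 72.7386245727539)
 head 683 ((631.6159057617188, -14.195914268493652), 19.455421447753906) [ 0.62142969 -0.01042357  0.10763163]
scene 126 -0.07735617738086774 0.0024918935169558586 [0.56251829 0.01276543 0.05103506] ((561.2030029296875, 11.856507301330566), (43.29887771606445, 11.975860595703125), 70.09558868408203)
 head 263 ((636.2919311523438, -13.047250747680664), 19.919954299926758) [ 0.63949001 -0.00972846  0.10952168]
```

View pics/wrist2.png

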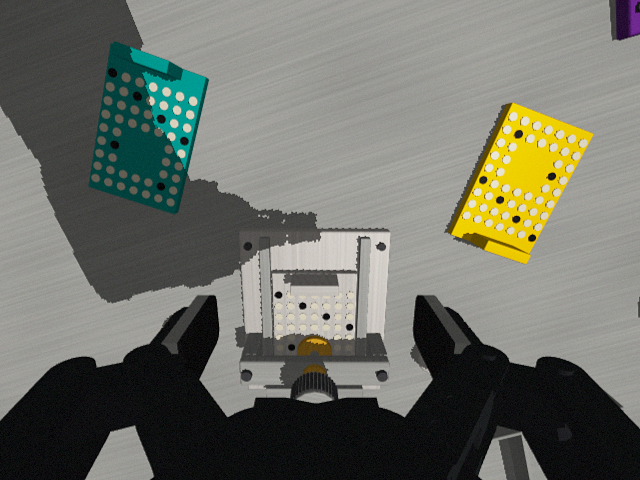

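View pics/scene2.png

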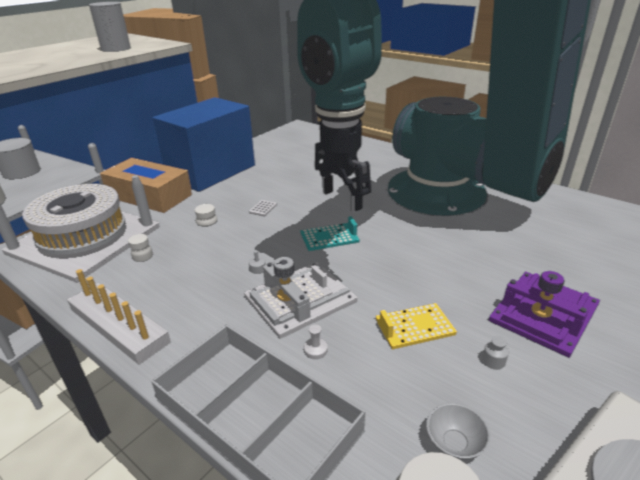

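The plate is home: the wrist view (rib at 315,282) puts the rib at fixture x = -79.9 against an ideal -80. The scene view agrees within 3 mm. Next I move over the screw and wind joint 6 back to about -160°, to leave room for a long clockwise turn.

```bash
python3 - <<'E'
from h import *
goal([.636,-.013,.170],330)
E
```

```text
tool mm [-136.6    1.3    9.2] len 136.9 yaw now 162.44 rz needed -167.56 tilt [-0.024   0.0078 -0.9997]
```

>>> send_rows --pt "-34 0 2 0 -0.7 0" --pt "-34 0 2 0 -0.7 0" --pt "-34 0 2 0 0 0" --pt "-30 0 2 0 0 0" --pt "-4 0 0 0 0 -7" --pt "0 0 0 0 0 -7" --pt "0 0 0 0 0 -7" --pt "0 0 0 0 0 -7" --pt "0 0 0 0 0 -7" --pt "0 0 0 0 0 -7"

```text
time_s: 5.52
tcp_pos: [0.6339, -0.0156, 0.1495]
eef_rot: [[-0.903, -0.428, -0.028], [-0.428, 0.904, 0.004], [0.023, 0.015, -1.0]]
force: [-0.1, 0.5, -0.6]
gripper_width: 0.0853
```

>>> send_rows --pt "0 0 0 0 0 -7" --pt "0 0 0 0 0 -7" --pt "0 0 0 0 0 -7" --pt "0 0 0 0 0 -7" --pt "0 0 0 0 0 -7" --pt "0 0 0 0 0 -7" --pt "0 0 0 0 0 -7" --pt "0 0 0 0 0 -7" --pt "0 0 0 0 0 -7" --pt "0 0 0 0 0 -7"

```text
time_s: 6.35
tcp_pos: [0.6254, -0.0147, 0.1257]
eef_rot: [[0.121, -0.991, -0.058], [-0.993, -0.122, 0.008], [-0.015, 0.057, -0.998]]
force: [-0.3, 0.0, -0.1]
gripper_width: 0.0855
```

```bash
python3 - <<'E'
from h import *
from bench import env
goal([.636,-.013,.170],330); print(env.sense()["q"].round(1))
E
```

```text
tool mm [ -1.1  -8.2 -44.8] len 45.6 yaw now -83.06 rz needed -53.06 tilt [-0.0583  0.0082 -0.9983]
[  -8.8   29.9    4.3   67.8   -0.  -105.7]
```

The idle and rotating rows drift: the tool sags in z and tilts. I'll add a levelling helper and characterise the drift.

```bash
cat >> h.py <<'E'
def lev():
    from bench import env
    s=env.sense(); R=s["eef_rot"]; w=np.cross(R[:,2],[0,0,-1]); print("level rotvec tool deg",np.degrees(R.T@w).round(2),"q",s["q"].round(1),"F",s["force"].round(1),"T",s["torque"].round(3),"t",s["time_s"],"z",s["tcp_pos"].round(4))
E
python3 - <<'E'
from h import *
lev()
E
```

```text
level rotvec tool deg [3.26 0.87 0.  ] q [  -8.8   29.9    4.3   67.8   -0.  -105.7] F [-0.3  0.  -0.1] T [-0.011 -0.019 -0.04 ] t 6.35 z [ 0.6254 -0.0147  0.1257]
```

>>> send_rows --pt "0 0 0 0 0 0" --pt "0 0 0 0 0 0" --pt "0 0 0 0 0 0" --pt "0 0 0 0 0 0"

```text
time_s: 6.68
tcp_pos: [0.6229, -0.0144, 0.1198]
eef_rot: [[0.116, -0.991, -0.067], [-0.993, -0.117, 0.009], [-0.017, 0.065, -0.998]]
force: [-0.1, -0.0, -0.1]
gripper_width: 0.0854
```

```bash
python3 - <<'E'
from h import *
lev()
E
```

```text
level rotvec tool deg [ 3.73  0.98 -0.  ] q [-8.800e+00  3.020e+01  3.900e+00  6.750e+01 -1.000e-01 -1.055e+02] F [-0.1 -0.  -0.1] T [-0.015 -0.047 -0.052] t 6.6833 z [ 0.6229 -0.0144  0.1198]
```

>>> send_rows --pt "0 -4 -6 1.4 0.5 -7" --pt "0 -4 -6 1.4 0.5 -7" --pt "0 -4 -6 1.4 0.5 -7" --pt "0 0 -6 0.2 0.1 -7" --pt "0 0 -6 0.2 0.1 -7" --pt "0 0 -2 0.2 0.1 -7" --pt "0 0 -2 0.2 0.1 -7"

```text
time_s: 7.27
tcp_pos: [0.6348, -0.0116, 0.1521]
eef_rot: [[0.831, -0.555, 0.026], [-0.556, -0.831, 0.01], [0.016, -0.023, -1.0]]
force: [0.3, 0.6, 0.5]
gripper_width: 0.0853
```

```bash
python3 - <<'E'
from h import *
goal([.636,-.013,.140],330); lev()
E
```

```text
tool mm [ 1.6  0.8 12.1] len 12.2 yaw now -33.76 rz needed -3.76 tilt [ 0.0258  0.0103 -0.9996]
level rotvec tool deg [-1.31 -0.9   0.  ] q [  -8.8   26.6    2.8   64.8    0.8 -155. ] F [0.3 0.6 0.5] T [-0.081 -0.003  0.056] t 7.2667 z [ 0.6348 -0.0116  0.1521]
```

>>> send_rows --pt "1 0 4 -0.6 -0.3 0" --pt "1 0 4 -0.5 -0.3 0" --pt "0 0 4 0.1 0.1 0" --pt "0 0 4 0.1 0.1 0"

```text
time_s: 7.6
tcp_pos: [0.6373, -0.0128, 0.1352]
eef_rot: [[0.826, -0.564, 0.011], [-0.564, -0.826, -0.0], [0.009, -0.006, -1.0]]
force: [0.5, -0.2, 0.1]
gripper_width: 0.0855
```

```bash
python3 - <<'E'
from h import *
goal([.636,-.013,.083],330); lev()
E
```

```text
tool mm [-1.5  1.2 52.1] len 52.2 yaw now -34.34 rz needed -4.34 tilt [ 1.070e-02 -4.000e-04 -9.999e-01]
level rotvec tool deg [-0.33 -0.52  0.  ] q [-8.500e+00  2.790e+01  2.400e+00  6.390e+01  1.000e-01 -1.542e+02] F [ 0.5 -0.2  0.1] T [ 0.032 -0.017 -0.016] t 7.6 z [ 0.6373 -0.0128  0.1352]
```

>>> send_rows --pt "-0.7 0.6 10 -0.1 -0.1 0" --pt "-0.3 0.3 10 0 0 0" --pt "0 0 10 0 0 0" --pt "0 0 8 0 0 0"

```text
time_s: 7.93
tcp_pos: [0.6358, -0.0129, 0.0926]
eef_rot: [[0.82, -0.572, 0.007], [-0.572, -0.821, -0.001], [0.006, -0.003, -1.0]]
force: [-0.3, -0.7, 0.4]
gripper_width: 0.0852
```

```bash
python3 - <<'E'
from h import *
goal([.636,-.013,.083],330); lev()
from bench import read_camera
p,d=read_camera("scene"); cv2.imwrite("pics/s3.png",cv2.resize(p[190:330,220:380,::-1],None,fx=4,fy=4,interpolation=cv2.INTER_CUBIC))
p,d=read_camera("top"); cv2.imwrite("pics/t3.png",cv2.resize(p[140:260,240:380,::-1],None,fx=4,fy=4,interpolation=cv2.INTER_CUBIC))
E
```

```text
tool mm [ 0.2 -0.   9.6] len 9.6 yaw now -34.86 rz needed -4.86 tilt [ 6.8e-03 -8.0e-04 -1.0e+00]
level rotvec tool deg [-0.19 -0.35 -0.  ] q [  -8.5   29.4   -1.9   58.3    0.  -153.6] F [-0.3 -0.7  0.4] T [-0.037  0.006  0.021] t 7.9333 z [ 0.6358 -0.0129  0.0926]
```

View pics/s3.png

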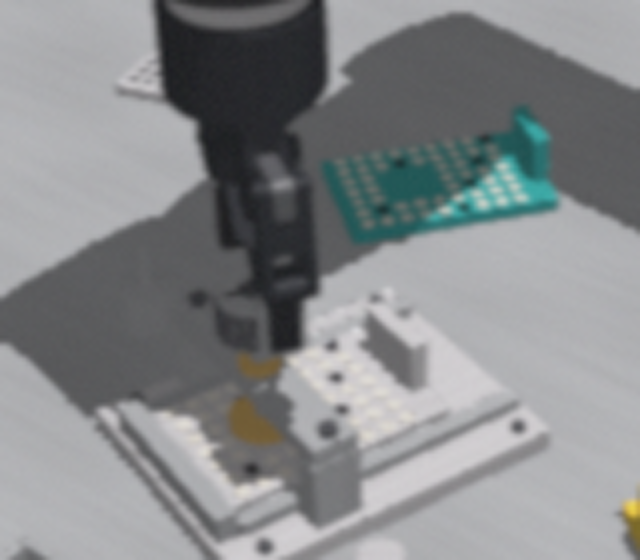

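The crop shows the fingers straddling the head at (245,315), and the plate meeting the stop. Lower a little and grip.

>>> send_rows --pt "0 0 5 0 -0.1 0" --pt "0 0 5 0 -0.1 0" --pt "0 0 0 0 0 0"

```text
time_s: 8.28
tcp_pos: [0.6355, -0.0128, 0.0816]
eef_rot: [[0.82, -0.572, 0.002], [-0.572, -0.82, 0.002], [0.001, -0.003, -1.0]]
force: [-1.1, 0.8, -0.0]
gripper_width: 0.0853
```

>>> send_rows --pt "0 0 -0.8 0 0 0" --pt "0 0 -0.8 0 0 0" --pt "0 0 -0.8 0 0 0" --pt "0 0 -0.8 0 0 0" --pt "0 0 -0.8 0 0 0" --pt "0 0 -0.8 0 0 0" --grip 1 --force 40

```text
time_s: 8.78
tcp_pos: [0.6346, -0.0144, 0.0869]
eef_rot: [[0.819, -0.574, 0.001], [-0.574, -0.819, -0.002], [0.001, 0.001, -1.0]]
force: [6.7, 2.1, -20.7]
gripper_width: 0.0363
```

```bash
python3 - <<'E'
from h import *
goal([.636,-.013,.083],330); lev()
E
```

```text
tool mm [ 0.4 -2.   3.9] len 4.4 yaw now -35.0 rz needed -5.0 tilt [ 5.0e-04 -1.5e-03 -1.0e+00]
level rotvec tool deg [ 0.06 -0.07 -0.  ] q [-8.600e+00  2.980e+01 -2.200e+00  5.800e+01 -1.000e-01 -1.536e+02] F [  6.7   2.1 -20.7] T [ 0.628 -1.571  0.017] t 8.7833 z [ 0.6346 -0.0144  0.0869]
```

>>> send_rows --pt "0 0 0.5 0 0 0" --pt "0 0 0.5 0 0 0"

```text
time_s: 8.95
tcp_pos: [0.635, -0.0144, 0.0861]
eef_rot: [[0.819, -0.574, 0.001], [-0.574, -0.819, -0.001], [0.002, 0.0, -1.0]]
force: [-2.9, -0.1, 7.4]
gripper_width: 0.0367
```

```bash
python3 - <<'E'
from h import *
lev()
E
```

```text
level rotvec tool deg [ 0.01 -0.1   0.  ] q [  -8.6   29.8   -2.2   57.9   -0.  -153.6] F [-2.9 -0.1  7.4] T [ 0.087  0.495 -0.029] t 8.95 z [ 0.635  -0.0144  0.0861]
```

>>> send_rows --pt "0 0 0.3 0 0 5" --pt "0 0 0.3 0 0 5" --pt "0 0 0.3 0 0 5" --pt "0 0 0.3 0 0 5"

```text
time_s: 9.28
tcp_pos: [0.6354, -0.0138, 0.086]
eef_rot: [[0.565, -0.825, 0.003], [-0.825, -0.565, -0.0], [0.002, -0.002, -1.0]]
force: [1.6, -0.9, -2.7]
gripper_width: 0.0367
```

```bash
python3 - <<'E'
from h import *
lev()
E
```

```text
level rotvec tool deg [-0.13 -0.12 -0.  ] q [  -8.6   29.8   -2.3   57.7    0.  -133. ] F [ 1.6 -0.9 -2.7] T [ 0.073 -0.438  0.081] t 9.2833 z [ 0.6354 -0.0138  0.086 ]
```

>>> send_rows --pt "0 0 0.4 0 0 5" --pt "0 0 0.4 0 0 5" --pt "0 0 0.4 0 0 5" --pt "0 0 0.4 0 0 5"

```text
time_s: 9.62
tcp_pos: [0.6363, -0.0136, 0.0854]
eef_rot: [[0.232, -0.973, 0.005], [-0.973, -0.232, -0.0], [0.002, -0.005, -1.0]]
force: [1.5, -0.1, -2.3]
gripper_width: 0.0368
```

```bash
python3 - <<'E'
from h import *
lev()
E
```

```text
level rotvec tool deg [-0.29 -0.09 -0.  ] q [  -8.6   29.8   -2.4   57.5    0.  -112. ] F [ 1.5 -0.1 -2.3] T [-0.085 -0.277  0.022] t 9.6167 z [ 0.6363 -0.0136  0.0854]
```

>>> send_rows --pt "0 0 0.4 0 0 5" --pt "0 0 0.4 0 0 5" --pt "0 0 0.4 0 0 5"

```text
time_s: 9.87
tcp_pos: [0.6369, -0.0135, 0.0849]
eef_rot: [[-0.041, -0.999, 0.007], [-0.999, 0.041, -0.001], [0.001, -0.007, -1.0]]
force: [1.1, -0.7, -2.4]
gripper_width: 0.0364
```

```bash
python3 - <<'E'
from h import *
lev()
E
```

```text
level rotvec tool deg [-0.4  -0.04 -0.  ] q [ -8.5  29.8  -2.4  57.3   0.  -96.2] F [ 1.1 -0.7 -2.4] T [-0.221 -0.24   0.1  ] t 9.8667 z [ 0.6369 -0.0135  0.0849]
```

```bash
cat >> h.py <<'E'
def tq(n=6):
    from bench import env, read_camera
    T=[];F=[]
    for _ in range(n):
        s=env.sense();T.append(s["torque"]);F.append(s["force"]);read_camera("wrist")
    T=np.array(T);F=np.array(F); print("Tz mean",T[:,2].mean().round(3),"sd",T[:,2].std().round(3),"F",F.mean(0).round(1)); lev()
E
python3 - <<'E'
from h import *
tq()
E
```

```text
Tz mean 0.04 sd 0.029 F [ 1.2 -0.5 -1.5]
level rotvec tool deg [-0.4  -0.03 -0.  ] q [ -8.5  29.8  -2.4  57.3   0.  -96.6] F [ 0.4 -1.6 -0.7] T [-0.131 -0.315  0.022] t 10.1667 z [ 0.6368 -0.0135  0.0849]
```

>>> send_rows --pt "0 0 0.4 -0.1 0 5" --pt "0 0 0.4 -0.1 0 5" --pt "0 0 0.4 -0.1 0 5"

```text
time_s: 10.42
tcp_pos: [0.6375, -0.0137, 0.0845]
eef_rot: [[-0.292, -0.957, 0.003], [-0.957, 0.292, -0.0], [-0.001, -0.003, -1.0]]
force: [0.8, -1.2, -1.2]
gripper_width: 0.0363
```

```bash
python3 - <<'E'
from h import *
tq()
E
```

```text
Tz mean 0.045 sd 0.031 F [ 0.5 -0.6  0.2]
level rotvec tool deg [-0.19  0.04  0.  ] q [ -8.5  30.   -2.1  57.6   0.  -81.9] F [ 2.8 -0.5  0.6] T [-0.245 -0.45   0.037] t 10.7167 z [ 0.6374 -0.0137  0.0844]
```

>>> send_rows --pt "0 0 0.4 -0.1 0 5" --pt "0 0 0.4 -0.1 0 5" --pt "0 0 0.4 -0.1 0 5"

```text
time_s: 10.97
tcp_pos: [0.638, -0.0139, 0.084]
eef_rot: [[-0.524, -0.851, 0.0], [-0.851, 0.524, 0.001], [-0.001, 0.0, -1.0]]
force: [1.0, -1.8, 2.2]
gripper_width: 0.0366
```

```bash
python3 - <<'E'
from h import *
tq()
E
```

```text
Tz mean 0.024 sd 0.016 F [ 1.  -1.7  2.4]
level rotvec tool deg [0.02 0.06 0.  ] q [ -8.6  30.2  -1.9  57.9   0.1 -67.2] F [ 1.3 -1.7  3.7] T [-0.554 -0.445  0.039] t 11.2667 z [ 0.638  -0.0139  0.084 ]
```

>>> send_rows --pt "0 0 0.4 -0.1 0 5" --pt "0 0 0.4 -0.1 0 5" --pt "0 0 0.4 -0.1 0 5"

```text
time_s: 11.52
tcp_pos: [0.6384, -0.0143, 0.0836]
eef_rot: [[-0.723, -0.691, -0.002], [-0.691, 0.723, 0.003], [-0.001, 0.004, -1.0]]
force: [0.4, -2.8, 3.9]
gripper_width: 0.0366
```

```bash
python3 - <<'E'
from h import *
tq()
E
```

```text
Tz mean 0.039 sd 0.02 F [ 0.3 -2.5  4.7]
level rotvec tool deg [ 0.22  0.04 -0.  ] q [ -8.7  30.4  -1.6  58.2   0.2 -52.7] F [ 0.1 -2.5  5.1] T [-0.807 -0.325  0.001] t 11.8167 z [ 0.6385 -0.0143  0.0836]
```

>>> send_rows --pt "0.8 0 0.2 0.05 0 5" --pt "0.8 0 0.2 0.05 0 5" --pt "0.8 0 0.2 0.05 0 5"

```text
time_s: 12.07
tcp_pos: [0.6385, -0.015, 0.0834]
eef_rot: [[-0.871, -0.491, 0.003], [-0.491, 0.871, 0.003], [-0.004, 0.001, -1.0]]
force: [5.9, 1.3, 0.2]
gripper_width: 0.0365
```

```bash
python3 - <<'E'
from h import *
tq()
E
```

```text
Tz mean 0.031 sd 0.014 F [6.  1.  0.1]
level rotvec tool deg [ 0.04  0.25 -0.  ] q [ -8.7  30.2  -2.   57.6   0.2 -38.4] F [5.8 0.1 0.4] T [-0.089 -1.294 -0.007] t 12.3667 z [ 0.6385 -0.015   0.0834]
```

>>> send_rows --pt "0.3 0 0.3 0 0 5" --pt "0.3 0 0.3 0 0 5" --pt "0.3 0 0.3 0 0 5"

```text
time_s: 12.62
tcp_pos: [0.6389, -0.0153, 0.0832]
eef_rot: [[-0.966, -0.259, 0.006], [-0.259, 0.966, 0.002], [-0.007, 0.001, -1.0]]
force: [2.6, -2.3, 5.0]
gripper_width: 0.0369
```

```bash
python3 - <<'E'
from h import *
tq()
E
```

```text
Tz mean 0.133 sd 0.026 F [ 1.5 -2.3  5.6]
level rotvec tool deg [ 0.04  0.37 -0.  ] q [ -8.8  30.1  -2.2  57.4   0.2 -24. ] F [ 0.5 -2.   6.4] T [-0.78  -0.286  0.127] t 12.9167 z [ 0.6389 -0.0153  0.0832]
```

Torque rose from about 0.035 to 0.13 N m, so the foot has touched. Small steps from here.

>>> send_rows --pt "0 0 0.2 0 0.1 3" --pt "0 0 0.1 0 0 2"

```text
time_s: 13.08
tcp_pos: [0.639, -0.0155, 0.0832]
eef_rot: [[-0.983, -0.184, 0.005], [-0.184, 0.983, 0.001], [-0.005, 0.0, -1.0]]
force: [0.8, -2.7, 3.6]
gripper_width: 0.0367
```

```bash
python3 - <<'E'
from h import *
tq(10)
E
```

```text
Tz mean 0.168 sd 0.028 F [ 0.5 -2.7  5. ]
level rotvec tool deg [ 0.02  0.29 -0.  ] q [ -8.7  30.2  -2.1  57.5   0.1 -19.4] F [-0.1 -2.4  4.3] T [-0.819 -0.093  0.173] t 13.5833 z [ 0.639  -0.0155  0.0832]
```

>>> send_rows --pt "0 0 0.2 0 0.1 3" --pt "0 0 0.1 0 0 2"

```text
time_s: 13.75
tcp_pos: [0.639, -0.0157, 0.0832]
eef_rot: [[-0.995, -0.103, 0.003], [-0.103, 0.995, 0.001], [-0.003, 0.0, -1.0]]
force: [-0.2, -3.1, 5.6]
gripper_width: 0.0365
```

```bash
python3 - <<'E'
from h import *
tq(10)
E
```

```text
Tz mean 0.224 sd 0.021 F [ 0.1 -2.7  5.3]
level rotvec tool deg [ 0.01  0.2  -0.  ] q [ -8.7  30.2  -2.   57.6   0.1 -14.8] F [ 1.1 -2.6  5.2] T [-0.85  -0.025  0.278] t 14.25 z [ 0.639  -0.0157  0.0832]
```

Torque is now about 0.19 N m above free running: mid-snug, roughly 16 N. Release and lift straight up.

>>> send_rows --pt "0 0 -0.8 0 0 0" --pt "0 0 -0.8 0 0 0" --pt "0 0 -0.8 0 0 0" --pt "0 0 -0.8 0 0 0" --pt "0 0 -0.8 0 0 0" --pt "0 0 -0.8 0 0 0" --grip 0

```text
time_s: 14.75
tcp_pos: [0.6371, -0.0142, 0.0866]
eef_rot: [[-0.994, -0.113, -0.001], [-0.113, 0.994, 0.004], [0.001, 0.004, -1.0]]
force: [-0.6, 1.0, 0.1]
gripper_width: 0.0857
```

>>> send_rows --pt "0 0 -15 0 0 0" --pt "0 0 -25 0 0 0" --pt "0 0 -25 0 0 0" --pt "0 0 -30 0 0 0" --pt "0 0 -30 0 0 0" --pt "20 0 -10 0 0 0" --pt "35 0 0 0 0 0" --pt "35 0 0 0 0 0" --pt "35 0 0 0 0 0" --pt "35 0 0 0 0 0"

```text
time_s: 15.58
tcp_pos: [0.4769, -0.0328, 0.2262]
eef_rot: [[-0.993, -0.117, -0.002], [-0.117, 0.993, 0.005], [0.001, 0.005, -1.0]]
force: [-0.7, -0.3, 0.3]
gripper_width: 0.0855
```

```bash
python3 - <<'E'
from h import *
from bench import read_camera, calibration, env
lev(); print(env.sense()["gripper_width"])
for n in ("wrist","top","scene"):
    c=calibration(n); p,d=read_camera(n); cv2.imwrite(f"pics/{n}4.png",p[:,:,::-1])
    if n=="scene": cv2.imwrite("pics/s4c.png",cv2.resize(p[225:365,230:370,::-1],None,fx=4.2,fy=4.2,interpolation=cv2.INTER_CUBIC))
    W=cloud(dict(c,d=d)); m=d>0
    x=W[...,0]-.6355; y=W[...,1]+.013; a=np.radians(-17.6); fx=x*np.cos(a)+y*np.sin(a); fy=-x*np.sin(a)+y*np.cos(a)
    rb=m&(W[...,2]>.042)&(W[...,2]<.062)&(fx>-.125)&(fx<-.03)&(abs(fy)<.035)
    if rb.sum()>5: print(n,rb.sum(),fx[rb].mean(),fy[rb].mean(),cv2.minAreaRect((W[rb][:,:2]*1000).astype(np.float32)))
    hd=m&(W[...,2]>.098)&(W[...,2]<.12)&(abs(fx)<.03)&(abs(fy)<.03)
    if hd.sum()>20: print(" head",hd.sum(),cv2.minEnclosingCircle((W[hd][:,:2]*1000).astype(np.float32)),np.percentile(W[hd][:,2],[50,80]))
E
```

```text
level rotvec tool deg [ 0.29 -0.06  0.  ] q [-13.9  10.7  -9.5  70.    0.3 -20.6] F [-0.7 -0.3  0.3] T [-0.02   0.003 -0.037] t 15.5833 z [ 0.4769 -0.0328  0.2262]
0.08547288036349665
wrist 553 -0.07996344798437457 -0.0032409177446377875 ((559.8171997070312, 8.987701416015625), (44.50490951538086, 10.866486549377441), 72.68170166015625)
 head 1125 ((636.1533203125, -15.982649803161621), 20.740171432495117) [0.10670414 0.10745222]
 head 173 ((636.4786376953125, -12.906587600708008), 19.94696807861328) [0.10452692 0.10660448]
scene 129 -0.07744692624852369 0.002695023363973743 ((560.2147216796875, 10.710054397583008), (46.335994720458984, 11.7842378616333), 71.9632568359375)
 head 254 ((635.9562377929688, -12.810419082641602), 20.216873168945312) [0.10603982 0.10707126]
```

View pics/wrist4.png

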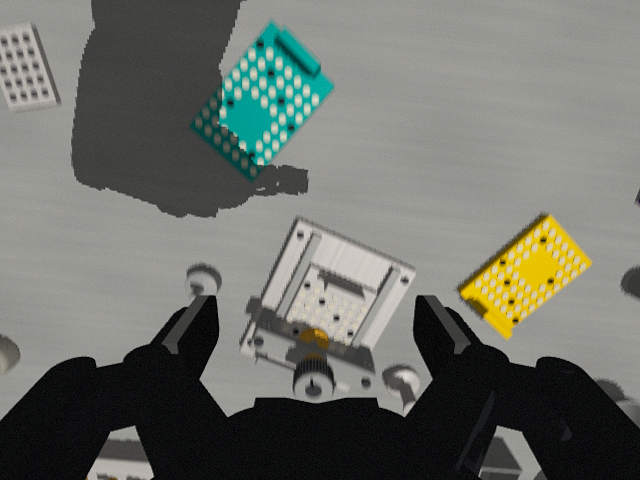

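View pics/scene4.png

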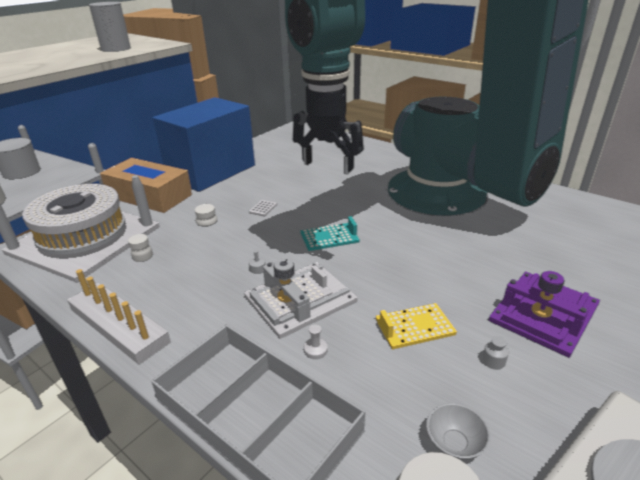

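View pics/s4c.png

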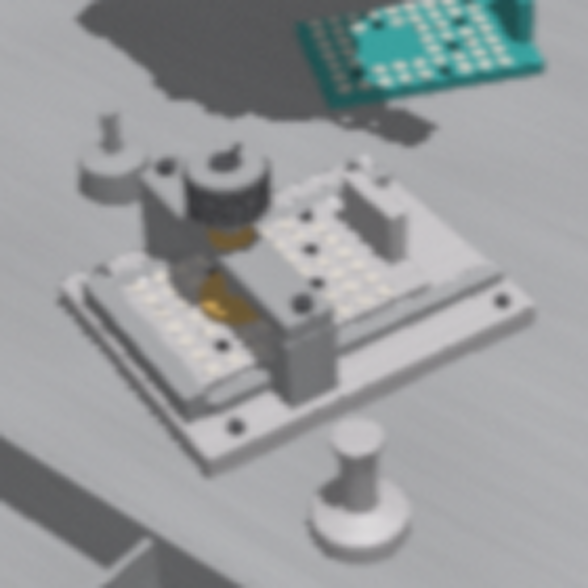

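The final views show the plate against the stop (rib at fixture x = -80.0). The head is about 3 mm lower than at the start (2.4 rad x 1.5 ≈ 3.6 mm), and the neighbours look unmoved. Handing in.

```bash
python3 - <<'E'
from bench import env
print(env.sense()["time_s"]); print(env.hand_in())
E
```

```text
15.7333
the job is handed in; nothing more can be done
None
```

I pushed the plate home by its rib until it met the back stop, then turned the bridge thumbscrew clockwise about 2.4 rad to snug. I let go, lifted clear and handed in at 15.7 s; no verdict was reported.

**Last checks**
- **Plate:** the wrist camera puts the rib at fixture x = -80.0 mm (ideal -80). The scene camera says -77.4 mm, so the two disagree by about 2.5 mm. The push ended in a clear force rise to about 17 N at the stop.
- **Screw:** torque rose from about 0.035 N m free-running to 0.22 N m. That is about 0.19 above free, or roughly 16 N on the plate. The force is inferred from torque, not measured.
- **Head height:** the head dropped about 2–3 mm by depth, against 3.6 mm expected from the turn.
- **Bystanders:** none looks moved in the pictures; I did not measure them.
- **Drift:** the tool sagged and tilted between rows, and sat 1–3 mm off the screw's axis while turning. I corrected for this along the way, and side forces stayed within about 7 N.

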